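Knock the filter plug out of its block

TASK

Unlock the knock-out block by turning the knob sunk in its well clockwise all the way to the open stop, then push the ejector rod fully in so that the steel plug is driven out of the bore onto the catch trough. Draw the rod all the way back, lay the plug in the steel dish without dropping it, and last of all turn the knob back to the locked stop. Leave the dish and the other things on the bench where they are.

Things in the scene. Friction and masses are not known exactly. Their poses are not given: they have to be found in the camera images.
- block: Aluminium knock-out block, fixed, 90 x 90 x 66 mm high; origin at the centre of its underside. A 26 mm bore runs through it along its y, axis 20 mm up. On top a round well, 70 mm across, 26 mm deep, holds the knob. Catch trough at the -y face; at the +y face a 34 mm wide, 6 mm high guide rail runs to y = 205 mm under the ejector rod.
- trough_mid (a point): Middle of the catch trough's floor, at block x = 0, y = -80 mm, z = 6.5 mm; axes as the block's. The trough is open on top and runs from y = -45 to -111 mm between side lips 11.5 mm high (above the worktop) and 4 mm thick, 28 mm apart, inner faces at x = +-14 mm; its end wall is 20 mm high.
- knob_grip (a point): Point on the knob's axis, block x = y = 0, 54.5 mm above the worktop (well rim 66, well floor 40). Black knob: base disc 38 mm across, top at z = 46.5, and an upright bar 32 mm long, 12 mm thick, z = 46.5 to 62.5. Site x runs along the bar (white line at its -x end), y across it (pinch this way). 29 mm free from bar face to well wall: enter with fingers only slightly open; they turn with it.
- knob (a joint): Knob angle, rad, growing clockwise seen from above: 0 = locked stop (white end at the single tick, block -x side), 1.5 = open stop (white end near the double tick, +y side). Friction 0.05 N m, stays where left. It lifts a pin that blocks the bore at y = 0: below about 1.2 rad the plug cannot pass. Starts at 0 to 0.2.
- ejector_grip (a point): On the ejector rod's upright steel grip plate, 45 mm above the worktop, 186 mm from the block's centre on the +y side when drawn back. Plate: 36 mm wide (x), 12 mm thick (along the block's y), z = 7.5 to 59.5 mm; pinch it across its thickness from above. Axes parallel to the block's.
- ejector (a joint): Rod travel, m, growing as it is pushed along the block's -y into the bore: 0 = drawn back to its stop, 0.104 = fully in at its stop. About 3 N of friction, stays where left. The rod's face stands at block y = 36 mm minus this; fully in, that is -68 mm, the plug ahead of it on the trough, and the grip plate is 31 mm clear of the block. Starts at 0 to 0.012.
- plug: Solid steel plug, a cylinder 24 mm across and 24 mm long, 70 g, lying with its axis along its own y; origin at its centre. Starts loose and hidden in the bore, at about block y = 18 mm, centre 19 mm above the worktop. Driven out, it lies in the trough at about block y = -80 mm, centre about 19 mm above the worktop.
- dish: Loose round shallow steel dish, 100 mm across the rim, 92 mm at the foot, 13 mm high, wall 2.5 mm, inner floor 3 mm above its underside; origin at the centre of its underside. It stands on the worktop on the robot side, in front of the block. A plug lying in it has its centre 15 mm above the origin.
- crucible: Bystander: small nickel crucible, 27 mm across, 14 mm high; origin under its centre.
- stopper: Bystander: red rubber stopper, 30 mm across, 27 mm high; origin under its centre.
- forceps: Bystander: steel forceps lying flat, 151 x 14 x 9 mm, long along its y; origin under its centre.
- sample_jar: Bystander: white sample jar, 42 mm across, 78 mm high; origin under its centre.
- die: Bystander: steel pellet die, 40 mm across, 30 mm high; origin under its centre.
- plunger: Bystander: steel die plunger standing on its head, 22 mm across, 54 mm high; origin under its centre.
Things that resemble listed ones, but are neither listed nor needed, are in the scene too. Of the things that look like the dish, take the one that is farthest to the robot's left at the start.

How it is judged:
On the way, in this order (a step that is already met when the one before it is completed fails the run):
1. the knob is turned to its open stop (above 1.35 rad) (value of joint knob above 1.35 rad), for 0.2 s.
2. the rod is pushed in to within 5 mm of its stop and the plug lies on the trough, out of the bore (value of joint ejector above 0.099 m and y of plug in the frame of block below -0.065 m and value of joint knob above 1.2 rad), for 0.2 s.
3. the rod is drawn back to within 8 mm of its stop, the knob still open (value of joint ejector below 0.008 m and value of joint knob above 1.2 rad), for 0.2 s.
4. the plug lies in the dish, released, the knob still open (horizontal distance between plug and dish below 0.036 m and z of plug in the frame of dish between 0.005 and 0.022 m and angle between dish's own z axis and vertical below 0.1 rad and contact force between plug and the fingers below 0.05 N and linear speed of plug below 0.05 m/s and value of joint knob above 1.2 rad), for 0.2 s.
5. the knob is turned back to its locked stop (below 0.12 rad) (value of joint knob below 0.12 rad), for 0.2 s.
At the end, for the whole second after the job is handed in: Knob within 0.12 rad of the locked stop, ejector rod within 8 mm of its drawn-back stop, the plug at rest lying on the dish's floor (centre within 36 mm of the dish's centre and 5 to 22 mm above its underside), the dish level and within 50 mm of where it stood (value of joint knob below 0.12 rad and value of joint ejector below 0.008 m and horizontal distance between plug and dish below 0.036 m and z of plug in the frame of dish between 0.005 and 0.022 m and angle between dish's own z axis and vertical below 0.1 rad and linear speed of plug below 0.03 m/s and distance of dish from where it was at the start of the episode below 0.05 m); the robot touches nothing.
It fails at once if the plug is let fall (moves faster than 0.75 m/s while not held) (linear speed of plug above 0.75 m/s and contact force between plug and the fingers below 0.05 N).
It fails at once if a bystander is moved more than 30 mm (distance of any of crucible, stopper, forceps, sample_jar, die, plunger from where it was at the start of the episode above 0.03 m).
It also fails if it takes over 72 s, if anything falls off the work surface, if the arm or the gripper's body presses on something with over 40 N, if the wrist force passes 120 N, or if a joint passes its speed limit or range.

ROBOT

A 7-joint arm with a two-finger parallel gripper is mounted at the origin on a cart in front of the work surface, level with it; the furniture and walls round the work are solid. World frame = base frame: x ahead of the robot, y to its left, z up, the work surface at z = 0. Lengths are in m, angles in rad, forces in N, time in s.
With the tool pointing down it reaches from about 0.4 to 0.875 m from the base axis. Payload 19.3 kg.
Tool frame: the origin (TCP) lies on the mounting face of the last link; the fingertips stand 173 mm ahead of it and the grasp point (between the pads) lies 155 mm ahead of it; z points along the fingers, y is the line along which they close (so a half turn about z gives the same grasp; the last joint's range is limited). The gripper opens to 85 mm and grips with 20 to 120 N. Pads are 22 mm wide; open, the fingers measure 114 mm over their backs; the gripper's body (76 mm by 85 mm) begins 54 mm behind the grasp point. The pads swing forward as they close: fully open they stand 13 mm farther back than shut.
Start: joints at [-1.267, 0.521, -0.036, 1.599, 0.021, 1.021, -0.113], TCP at [0.228, 0.582, 0.405] pointing down, gripper open.
Joint ranges: [-2.91, 2.91], [-0.3, 2.13], [-1.5, 1.42], [0.17, 2.43], [-1.26, 4.41], [0.16, 1.93], [-2.52, 2.52]. Speed limits (rad/s): [1.89, 1.89, 2.39, 2.39, 3.01, 3.01, 3.01].

INTERFACE

Orientations are given as [roll, pitch, yaw] about the fixed x, y, z axes, in that order (R = Rz(yaw) Ry(pitch) Rx(roll)).
In Python, from workcell import bot, vision gives the robot as it stands.
- The arm moves only by the shell command python3 -m creep 'ROWS' [FORCE]. ROWS is JSON, a list that holds one entry, the list of rows, each a list of 7 numbers: the opening, from -1 (shut) to 1 (fully open), then the shift along the tool's x, y, z in cm, then the turn, a rotation vector about the tool's x, y, z in rad. In form: [[[grip, tx, ty, tz, rx, ry, rz], ...]]. A call has 1 to 12 rows; each row shifts and turns the commanded pose from where the row before left it, along the tool's axes as they then stand; what a row does not reach is not made up. A row lasts 1/8 s, in which the tool goes at most 62.5 mm and 10.7 degrees, less where a joint would pass 70% of its speed; a pose out of reach is approached as far as the arm can. A call with a gripper value outside its range is refused whole. The fingers move at their own pace and stop on an object; FORCE is the grip in N (left out, the last holds). Time passes only in rows, so rows that do not move let the fingers close. It gives the time, the measured TCP pose, the force, the opening and the grip force at its end, in the units of the state.
- bot.observe(): the state, without advancing time (a new reading comes with each control period).
- vision.grab_frame(name): name is "scene" or "top" or "wrist"; returns a dict with "image" (420x560x3 uint8, blue, green, red), "depth" (420x560 float32, m along the optical axis (not along the pixel's ray), 0 where there is no reading), "fovy" (degrees; the focal length in pixels is half the picture's height over the tangent of half this angle, whatever the lens; pixels are square), "cx", "cy" (the principal point, pixels), "k1" (the pictures are not rectified: a ray, as slopes to the right and down, at radius r is drawn at 1 + k1 r^2 times it, then the intrinsics apply), "cam_to_world" (4x4, takes a point from camera to world coordinates); the wrist camera has in their place "tool_from_camera" (4x4, takes a point from camera to tool coordinates, whose origin is the TCP and whose axes are the flange's). Camera axes: x right, y down, z forward; pixel columns grow to the right and rows downward; lengths in m; the calibration is good to about 2 mm. A picture is of the moment at which its call begins: read the wrist's pose just before it.
- bot.job_done(): hands the job in; it is judged then, once.
The state is a dict: "clock": time; "qpos": joint angles; "qd": joint speeds; "joint_efforts": joint torques, N m; "position": TCP position; "tool_rot": TCP orientation; "force": force on the tool from outside, world axes, zero at the start; "moment": the same for the moment, N m; "grip_width": finger opening in m; "finger_force": force on a finger pad.
Only numpy, scipy, OpenCV 4.12 (cv2) and the standard library are available. Lean on these libraries where they do the work, as an engineer would, in place of code of your own. Each camera call takes 0.05 s, during which the arm holds its last target. There are 200 camera calls.

## Working session

There is one attempt and no reset: what is moved stays moved. The work goes in short steps, Python scripts to look and compute and a shell command to move; the robot and the scene stay as the last step left them, time stands still between calls to the robot, and variables do not carry over. Pictures are saved under pics/ and viewed, at most 10 in all, crops included, and the job is handed in when it is done.

```bash
mkdir -p pics; ls; cat > h.py <<'E'
import numpy as np, cv2, json
from workcell import bot, vision
def grab(name,save=None):
    f=vision.grab_frame(name)
    if save: cv2.imwrite('pics/'+save,f['image'])
    return f
def K(f):
    h=f['image'].shape[0]; fl=h/2/np.tan(np.radians(f['fovy'])/2); return fl
def ray(f,u,v):
    fl=K(f); d=np.array([(u-f['cx'])/fl,(v-f['cy'])/fl]); s=d.copy()
    for _ in range(20): s=d/(1+f['k1']*(s@s))
    return np.array([s[0],s[1],1.0])
from scipy.spatial.transform import Rotation as R
def T(f,st=None):
    if 'cam_to_world' in f: return np.array(f['cam_to_world'])
    M=np.eye(4); M[:3,:3]=R.from_euler('xyz',st['tool_rot']).as_matrix(); M[:3,3]=st['position']
    return M@np.array(f['tool_from_camera'])
def plane(f,u,v,z,M=None):
    M=T(f) if M is None else M
    d=M[:3,:3]@ray(f,u,v); o=M[:3,3]; return o+d*(z-o[2])/d[2]
def dep(f,u,v,M=None):
    M=T(f) if M is None else M
    z=f['depth'][int(round(v)),int(round(u))]; return M[:3,:3]@(ray(f,u,v)*z)+M[:3,3]
def tri(o1,d1,o2,d2):
    A=np.stack([d1,-d2],1); t=np.linalg.lstsq(A,o2-o1,rcond=None)[0]
    p,q=o1+t[0]*d1,o2+t[1]*d2; return (p+q)/2,np.linalg.norm(p-q)
E
python3 - <<'E'
from h import *
s=bot.observe(); print({k:np.round(v,3).tolist() for k,v in s.items()})
for n in ['scene','top']:
    f=grab(n,n+'1.png'); print(n,f['fovy'],f['cx'],f['cy'],f['k1'],np.round(f['cam_to_world'],3).tolist())
E
```

```text
pics
{'clock': 0.0, 'qpos': [-1.267, 0.522, -0.036, 1.6, 0.021, 1.021, -0.113], 'qd': [-0.001, 0.001, 0.0, 0.001, 0.001, -0.0, 0.0], 'joint_efforts': [-0.003, -92.707, 1.978, -36.994, 0.018, 0.008, 0.0], 'position': [0.228, 0.582, 0.404], 'tool_rot': [-3.14, 0.0, 2.768], 'force': [0.035, 0.659, 0.045], 'moment': [0.007, 0.006, 0.005], 'finger_force': 0.0, 'grip_width': 0.085}
scene 54.45962595713138 281.878894066595 209.9664831950063 -0.08976975906496117 [[0.425, -0.575, 0.699, -0.135], [-0.905, -0.265, 0.333, -0.37], [-0.006, -0.774, -0.633, 0.706], [0.0, 0.0, 0.0, 1.0]]
top 52.74992140883362 280.5678141334754 204.82886067450602 0.018477987733938075 [[-0.007, -0.995, 0.096, 0.48], [-1.0, 0.01, 0.028, -0.04], [-0.029, -0.095, -0.995, 1.097], [0.0, 0.0, 0.0, 1.0]]
```

View pics/top1.png

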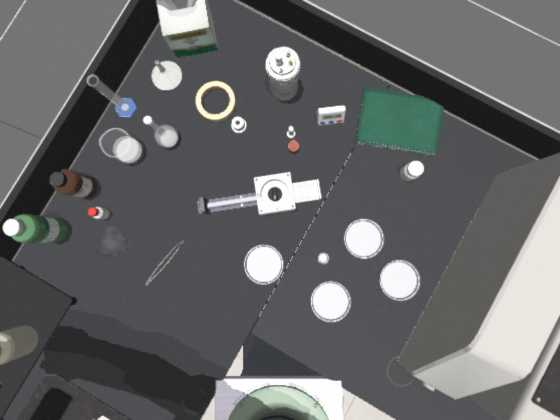

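View pics/scene1.png

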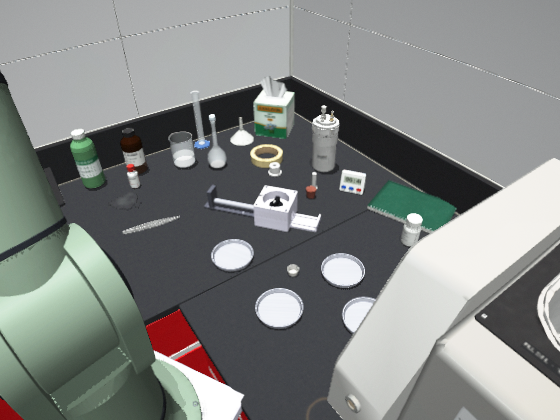

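The top view shows the block at about (275,194), with the rod's grip plate at left (201,205) and the trough at right (308,190). The leftmost dish is at (264,265), and the crucible sits near (323,258). The scene view agrees: block (276,207), dish (232,255).

```bash
python3 - <<'E'
from h import *
f=grab('top');g=grab('scene')
for n,u,v,z in [('block',275,194,.066),('plate',201,205,.06),('troughend',320,190,.01),('dish',264,265,.013),('knob',275,194,.06)]:
    print(n,plane(f,u,v,z).round(3),dep(f,u,v).round(3))
for n,u,v,z in [('dish',232,255,.013),('knob',276,203,.06),('plate',210,195,.06)]: print(n,plane(g,u,v,z).round(3),dep(g,u,v).round(3))
w=grab('wrist'); print(w['fovy'],w['k1'],np.round(w['tool_from_camera'],3).tolist())
E
```

```text
block [0.606 0.003 0.066] [0.606 0.003 0.065]
plate [0.581 0.186 0.06 ] [0.581 0.186 0.06 ]
troughend [ 0.622 -0.111  0.01 ] [ 0.623 -0.112  0.001]
dish [0.431 0.034 0.013] [0.43  0.035 0.003]
knob [0.606 0.003 0.06 ] [0.606 0.003 0.065]
dish [0.429 0.03  0.013] [0.435 0.035 0.005]
knob [ 0.598 -0.004  0.06 ] [ 0.601 -0.003  0.058]
plate [0.556 0.168 0.06 ] [0.566 0.176 0.051]
60.66596328380291 -0.027791012674993714 [[0.0, -0.956, -0.293, 0.075], [1.0, 0.001, -0.0, -0.001], [0.0, -0.293, 0.956, 0.03], [0.0, 0.0, 0.0, 1.0]]
```

```bash
python3 -m creep '[[[-0.5,-4.6,-3.3,0,0,0,0],[-0.5,-4.6,-3.3,0,0,0,0],[-0.5,-4.6,-3.3,0,0,0,0],[-0.5,-4.6,-3.3,0,0,0,0],[-0.5,-4.6,-3.3,0,0,0,0],[-0.5,-4.6,-3.3,0,0,0,0],[-0.5,-4.6,-3.3,0,0,0,0],[-0.5,-4.6,-3.3,0,0,0,0],[-0.5,-4.6,-3.3,0,0,0,0],[-0.5,-4.6,-3.3,0,0,0,0],[-0.5,-4.6,-3.3,0,0,0,0],[-0.5,-4.6,-3.3,0,0,0,0]]]' 30
python3 -m creep '[[[-0.5,0,0,0,0,0,-0.17],[-0.5,0,0,0,0,0,-0.17],[-0.5,0,0,0,0,0,-0.17],[-0.5,0,0,0,0,0,0]]]'
python3 -c "
from h import *
print(bot.observe()['qpos'])"
```

```text
clock: 1.75
position: [0.5983, 0.01, 0.4048]
tool_rot: [3.141, 0.0, 2.768]
force: [0.3, 1.2, -0.2]
grip_width: 0.0213
finger_force: 0.0
clock: 2.25
position: [0.5975, 0.0113, 0.4046]
tool_rot: [3.141, -0.0, -3.007]
force: [-0.0, -0.5, 0.1]
grip_width: 0.0216
finger_force: 0.0
[-0.12594161  0.47767638  0.01120434  1.6767714  -0.00644419  0.98731833
  1.59337716]
```

```bash
python3 - <<'E'
from h import *
s=bot.observe(); f=grab('wrist','w1.png'); np.savez('w1.npz',st_p=s['position'],st_r=s['tool_rot'],depth=f['depth'])
E
```

```text
(no output)
```

View pics/w1.png

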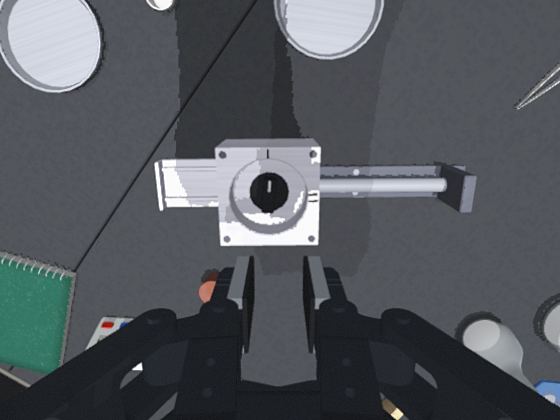

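The wrist view shows the block's top face centred near (268,195) and the well and knob at (268,193), with the white bar line at (269,187). The grip plate's top edge is at about (460,188), the trough is at (188,185), and the dish is at the top edge near (328,15). I'll measure from depth, then from a second view.

```bash
cat > meas.py <<'E'
from h import *
def cloud(f,M):
    h,w=f['depth'].shape; fl=K(f); u,v=np.meshgrid(np.arange(w),np.arange(h))
    d=np.stack([(u-f['cx'])/fl,(v-f['cy'])/fl],-1); s=d.copy()
    for _ in range(10): s=d/(1+f['k1']*(s**2).sum(-1,keepdims=True))
    P=np.concatenate([s,np.ones((h,w,1))],-1)*f['depth'][...,None]
    return P@M[:3,:3].T+M[:3,3]
def rect(P): 
    r=cv2.minAreaRect((P[:,:2]*1000).astype(np.float32)); return np.round(r[0],1),np.round(r[1],1),round(r[2],2)
def run(save=None):
    s=bot.observe(); f=grab('wrist',save); M=T(f,s); P=cloud(f,M); ok=f['depth']>0
    def reg(x0,x1,y0,y1,z0,z1): return ok&(P[...,0]>x0)&(P[...,0]<x1)&(P[...,1]>y0)&(P[...,1]<y1)&(P[...,2]>z0)&(P[...,2]<z1)
    return s,f,M,P,reg
if __name__=='__main__':
    s,f,M,P,reg=run()
    print('tcp',s['position'])
    m=reg(.53,.67,-.07,.08,.06,.075); b=P[m]; print('block',rect(b),np.median(b[:,2]).round(4))
    hull=cv2.convexHull(np.argwhere(m)[:,::-1].astype(np.int32)); q=cv2.minAreaRect(hull); print('px',q)
    m=reg(.59,.62,-.015,.02,.055,.0655); 
    k=P[reg(.585,.625,-.02,.025,.053,.0645)]; print('bar',rect(k),np.median(k[:,2]).round(4),len(k))
    k=P[reg(.54,.63,.14,.23,.054,.066)]; print('plate',rect(k),np.median(k[:,2]).round(4),len(k))
    k=P[reg(.57,.68,-.125,-.05,.003,.025)]; print('trough',rect(k),np.median(k[:,2]).round(4),len(k))
    k=P[reg(.37,.49,-.03,.1,.002,.02)]; print('dish',rect(k),np.percentile(k[:,2],[5,50,95]).round(4),len(k))
    g=cv2.cvtColor(f['image'],cv2.COLOR_BGR2GRAY); m=(g>150)&reg(.585,.625,-.02,.025,.055,.07); 
    k=P[m]; print('white',k.mean(0).round(4) if len(k) else 0,len(k))
E
python3 meas.py
python3 -m creep '[[[-0.5,3,0,2,0,0,0],[-0.5,3,0,2,0,0,0],[-0.5,0,0,0,0,0,0]]]'
python3 meas.py
```

```text
tcp [0.59747711 0.01139136 0.40465223]
block (array([609.1,   3.7]), array([90. , 90.3]), 8.22) 0.066
px ((267.9871826171875, 195.2790985107422), (97.62616729736328, 105.03628540039062), 89.39690399169922)
bar (array([608.2,   3.6]), array([32.1, 12. ]), 3.2) 0.0623 466
plate (array([582.4, 183.7]), array([35.2, 13.3]), 7.29) 0.0594 581
trough (array([620.9, -80.7]), array([49.4, 61. ]), 8.22) 0.0071 2773
dish (array([457.4,  35. ]), array([ 66.8, 129.1]), 1.97) [0.0023 0.0037 0.0132] 4917
white [0.5982 0.003  0.0631] 16
clock: 2.72
position: [0.5365, 0.0032, 0.3638]
tool_rot: [-3.141, -0.003, -3.009]
force: [0.4, -0.3, 0.3]
grip_width: 0.0212
finger_force: 0.0
tcp [0.53646224 0.00319495 0.36383533]
block (array([608.7,   3.4]), array([91.5, 90.3]), 8.0) 0.0659
px ((267.0, 279.0), (100.0, 112.0), 90.0)
bar (array([608.2,   3.6]), array([32.4, 12. ]), 3.13) 0.0624 534
plate (array([582.3, 183.9]), array([36. , 12.8]), 7.4) 0.0593 614
trough (array([620.7, -81.5]), array([51.1, 58.6]), 7.98) 0.0069 3009
dish (array([430.3,  35.1]), array([129.3, 119. ]), 89.74) [0.0023 0.0037 0.0133] 11323
white [0.6018 0.0035 0.0627] 47
```

```bash
python3 - <<'E'
from meas import *
s,f,M,P,reg=run()
k=P[reg(.37,.49,-.03,.1,.0105,.02)]; (c,r)=cv2.minEnclosingCircle((k[:,:2]*1000).astype(np.float32)); print('dish rim',c,r,len(k),k[:,2].mean())
# fit circle LSQ
A=np.c_[2*k[:,:2],np.ones(len(k))]; x=np.linalg.lstsq(A,(k[:,:2]**2).sum(1),rcond=None)[0]; print(x[:2],np.sqrt(x[2]+x[:2]@x[:2]))
g=grab('top'); Q=cloud(g,T(g)); m=(g['depth']>0)&(abs(Q[...,2]-.0125)<.0035)&(np.hypot(Q[...,0]-.43,Q[...,1]-.034)<.06); k=Q[m]; A=np.c_[2*k[:,:2],np.ones(len(k))]; x=np.linalg.lstsq(A,(k[:,:2]**2).sum(1),rcond=None)[0]; print('top',x[:2],np.sqrt(x[2]+x[:2]@x[:2]),len(k))
# fingertips in tool frame
C=cloud(f,np.array(f['tool_from_camera'])); m=(f['depth']>0)&(C[...,2]<.2)&(C[...,2]>.14)&(abs(C[...,0])<.03)&(abs(C[...,1])<.06)
t=C[m]; print('tips',t[:,2].max(),len(t)); h=t[t[:,2]>t[:,2].max()-.004]
for sgn in (-1,1):
    a=h[h[:,1]*sgn>0]; print(sgn,a.min(0).round(4),a.max(0).round(4))
E
```

```text
dish rim (432.88604736328125, 34.47545623779297) 49.945411682128906 1552 0.012734337233177613
[0.43299212 0.03443851] 0.047889057812310835
top [0. 0.] 0.0 0
tips 0.1733568957527067 2912
-1 [-0.0086 -0.0177  0.1694] [ 0.0116 -0.0111  0.1734]
1 [-0.0074  0.0101  0.1694] [0.0117 0.0167 0.173 ]
```

```bash
python3 -m creep '[[[-0.5,-3.55,-0.45,3,0,0,0],[-0.5,-3.55,-0.45,3,0,0,0],[-0.5,0,0,3,0,0,0.078],[-0.5,0,0,2,0,0,0],[-0.5,0,0,0,0,0,0],[-0.5,0,0,0,0,0,0]]]'
```

```text
clock: 3.62
position: [0.6102, 0.0042, 0.2557]
tool_rot: [-3.142, 0.001, -3.084]
force: [-0.2, 0.0, -0.3]
grip_width: 0.0217
finger_force: 0.0
```

```bash
python3 -m creep '[[[-0.5,0.2,-0.05,1,0,0,-0.005],[-0.5,0,0,1.2,0,0,0],[-0.5,0,0,1.15,0,0,0],[-0.5,0,0,0,0,0,0],[-1,0,0,0,0,0,0],[-1,0,0,0,0,0,0],[-1,0,0,0,0,0,0],[-1,0,0,0,0,0,0]]]' 60
```

```text
clock: 4.62
position: [0.6075, 0.0038, 0.2209]
tool_rot: [3.141, -0.0, -3.078]
force: [1.2, 3.7, -7.4]
grip_width: 0.0101
finger_force: 59.1
```

```bash
python3 -m creep '[[[-1,0,0,-0.1,0,0,0.15],[-1,0,0,0,0,0,0.15],[-1,0,0,0,0,0,0.15],[-1,0,0,0,0,0,0.15],[-1,0,0,0,0,0,0.15],[-1,0,0,0,0,0,0.15],[-1,0,0,0,0,0,0.15],[-1,0,0,0,0,0,0.15],[-1,0,0,0,0,0,0.15],[-1,0,0,0,0,0,0.05],[-1,0,0,0,0,0,0],[-1,0,0,0,0,0,0]]]'
```

```text
clock: 6.12
position: [0.6086, 0.0058, 0.2211]
tool_rot: [3.139, -0.001, 1.807]
force: [17.1, 11.9, -31.7]
grip_width: 0.0102
finger_force: 58.8
```

```bash
python3 -m creep '[[[-0.5,0,0,0,0,0,0],[-0.5,0,0,0,0,0,0],[-0.5,0,0,-3,0,0,0],[-0.5,0,0,-4,0,0,0],[-0.5,0,0,-5,0,0,0],[-0.5,0,0,-3,0,0,-0.12],[-0.5,4,0,0,0,0,-0.16],[-0.5,4,0,0,0,0,-0.16],[-0.5,0,0,0,0,0,0]]]'
python3 - <<'E'
from meas import *
s,f,M,P,reg=run('w3.png'); print(s['position'],s['tool_rot'])
k=P[reg(.585,.635,-.02,.025,.053,.0645)]; print('bar',rect(k),np.median(k[:,2]).round(4),len(k))
k=P[reg(.54,.63,.14,.23,.054,.066)]; print('plate',rect(k),len(k))
E
```

```text
clock: 7.25
position: [0.5731, 0.0782, 0.3726]
tool_rot: [3.141, -0.001, 2.25]
force: [0.1, -1.4, 0.3]
grip_width: 0.0212
finger_force: 0.0
[0.57309185 0.07816025 0.37260607] [ 3.14082178e+00 -1.25880900e-03  2.25021669e+00]
bar (array([616.1,  -1.4]), array([13.2, 50.7]), 32.49) 0.0622 373
plate (array([582.8, 184.1]), array([36.6, 12.4]), 8.24) 818
```

```bash
python3 - <<'E'
from meas import *
s,f,M,P,reg=run()
m=reg(.58,.64,-.03,.03,.057,.0645)&(np.hypot(P[...,0]-.609,P[...,1]-.0035)<.02); k=P[m]; print('bar',rect(k),len(k))
E
```

```text
bar (array([608.7,   4.6]), array([11.8, 31.4]), 14.17) 364
```

```bash
python3 -m creep '[[[-0.4,2.5,2.45,0,0,0,0],[-0.4,2.5,2.45,0,0,0,0],[-0.4,2.6,2.5,0,0,0,0],[-0.4,0,0,2,0,0,-0.172],[-0.4,0,0,2,0,0,-0.172],[-0.4,0,0,2,0,0,-0.172],[-0.4,0,0,2,0,0,-0.172],[-0.4,0,0,1,0,0,-0.172],[-0.4,0,0,1,0,0,-0.172],[-0.4,0,0,0,0,0,0],[-0.4,0,0,0,0,0,0]]]'
```

```text
clock: 8.72
position: [0.5849, 0.1807, 0.2725]
tool_rot: [-3.141, 0.0, -3.012]
force: [0.7, 0.1, 0.6]
grip_width: 0.0255
finger_force: 0.0
```

```bash
python3 -m creep '[[[-0.4,0.2,0.36,1.5,0,0,-0.012],[-0.4,0,0,2,0,0,0],[-0.4,0,0,2,0,0,0],[-0.4,0,0,1.1,0,0,0],[-0.4,0,0,0,0,0,0],[-1,0,0,0,0,0,0],[-1,0,0,0,0,0,0],[-1,0,0,0,0,0,0],[-1,0,0,0,0,0,0]]]' 60
```

```text
clock: 9.85
position: [0.5822, 0.1847, 0.2066]
tool_rot: [3.142, 0.001, -2.995]
force: [0.1, 0.8, 1.4]
grip_width: 0.0105
finger_force: 60.5
```

```bash
python3 -m creep '[[[-1,0,-0.6,0,0,0,0],[-1,0,-1,0,0,0,0],[-1,0,-1,0,0,0,0],[-1,0,-1,0,0,0,0],[-1,0,-1,0,0,0,0],[-1,0,-1,0,0,0,0],[-1,0,-1,0,0,0,0],[-1,0,-1,0,0,0,0],[-1,0,-1,0,0,0,0],[-1,0,-0.8,0,0,0,0],[-1,0,-0.6,0,0,0,0],[-1,0,0,0,0,0,0]]]'
```

```text
clock: 11.35
position: [0.5967, 0.085, 0.2065]
tool_rot: [-3.141, -0.0, -2.995]
force: [-2.1, -0.3, 6.1]
grip_width: 0.0104
finger_force: 61.6
```

```bash
python3 -m creep '[[[-1,0,-0.2,0,0,0,0],[-1,0,0,0,0,0,0],[-1,0,0,0,0,0,0]]]'
```

```text
clock: 11.72
position: [0.5968, 0.0847, 0.2065]
tool_rot: [3.14, -0.0, -2.994]
force: [-5.0, 8.2, 7.3]
grip_width: 0.0108
finger_force: 61.7
```

```bash
python3 -m creep '[[[-1,0,0.6,0,0,0,0],[-1,0,1,0,0,0,0],[-1,0,1,0,0,0,0],[-1,0,1,0,0,0,0],[-1,0,1,0,0,0,0],[-1,0,1,0,0,0,0],[-1,0,1,0,0,0,0],[-1,0,1,0,0,0,0],[-1,0,1,0,0,0,0],[-1,0,1,0,0,0,0],[-1,0,1.0,0,0,0,0],[-1,0,0,0,0,0,0]]]'
```

```text
clock: 13.22
position: [0.5817, 0.1881, 0.2066]
tool_rot: [-3.141, 0.001, -2.995]
force: [-0.0, -1.4, 5.2]
grip_width: 0.0108
finger_force: 62.8
```

```bash
python3 -m creep '[[[-1,0,0,0,0,0,0],[-0.4,0,0,0,0,0,0],[-0.4,0,0,0,0,0,0],[-0.4,0,0,-3,0,0,0],[-0.4,0,0,-5,0,0,0],[-0.4,0,0,-5,0,0,0],[-0.4,3,0,-3,0,0,0.1],[-0.4,3,-5,-1,0,0,0.17],[-0.4,0,-5,0,0,0,0.17],[-0.4,0,-5,0,0,0,0],[-0.4,0,-5,0,0,0,0],[-0.4,0,0,0,0,0,0]]]'
python3 - <<'E'
from meas import *
s,f,M,P,reg=run('w4.png'); print(s['position'],s['tool_rot'])
k=P[reg(.54,.63,.14,.24,.054,.066)]; print('plate',rect(k),len(k))
k=P[reg(.58,.66,-.115,-.05,.022,.04)]; print('plug',rect(k) if len(k) else 0,len(k),k[:,2].max())
k=k[k[:,2]>k[:,2].max()-.003]; print(k.mean(0))
E
```

```text
clock: 14.72
position: [0.4882, -0.0157, 0.3765]
tool_rot: [-3.141, 0.0, 2.844]
force: [-0.1, 1.2, -0.7]
grip_width: 0.0256
finger_force: 0.0
[ 0.48816705 -0.01573087  0.37650603] [-3.14082842e+00  2.18484231e-04  2.84393907e+00]
plate (array([581.6, 187. ]), array([37.1, 13. ]), 9.54) 654
plug (array([619.7, -75.4]), array([22.4, 24.4]), 8.08) 467 0.03186993680095773
[ 0.61951451 -0.07526962  0.02990285]
```

View pics/w4.png

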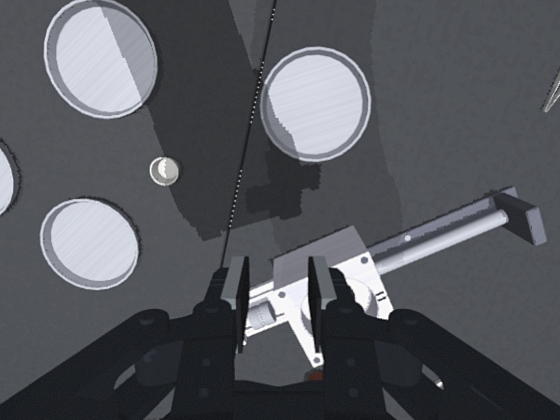

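Drawn back, the rod's plate sits at 185.5 mm. The plug lies in the trough at pixel (262,315), in block coordinates y = -79.6 mm, x = -0.5 mm, with its top at 31 mm. I'll grasp it across block x.

```bash
python3 -m creep '[[[0,-4.78,-0.62,0,0,0,0],[0,-4.77,-0.62,0,0,0,0],[0,-4.77,-0.62,0,0,0,0],[0,0,0,1.5,0,0,0.162],[0,0,0,1.5,0,0,0.162],[0,0,0,1.5,0,0,0.162],[0,0,0,2,0,0,0.162],[0,0,0,2,0,0,0.162],[0,0,0,2,0,0,0.162],[0,0,0,2,0,0,0.162],[0,0,0,0,0,0,0],[0,0,0,0,0,0,0]]]'
python3 - <<'E'
from meas import *
s,f,M,P,reg=run('w5.png'); print(s['position'],s['tool_rot'])
k=P[reg(.58,.66,-.115,-.05,.022,.04)]; print('plug',rect(k) if len(k) else 0,len(k),k[:,2].max())
k=k[k[:,2]>k[:,2].max()-.002]; print(k.mean(0))
E
```

```text
clock: 16.27
position: [0.6213, -0.071, 0.2517]
tool_rot: [3.141, 0.0, 1.719]
force: [-0.4, 0.4, 0.2]
grip_width: 0.0426
finger_force: 0.0
[ 0.62128583 -0.07103304  0.25174801] [3.14107937e+00 6.93112615e-05 1.71927408e+00]
plug (array([621.5, -85.9]), array([23.1, 46.2]), 4.96) 1532 0.031970468685389414
[ 0.62071124 -0.074969    0.0305363 ]
```

```bash
python3 -m creep '[[[0,-0.43,-0.15,1.5,0,0,0.007],[0,0,0,2,0,0,0],[0,0,0,1.9,0,0,0],[0,0,0,1,0,0,0],[0,0,0,0,0,0,0],[-0.8,0,0,0,0,0,0],[-0.8,0,0,0,0,0,0],[-0.8,0,0,0,0,0,0],[-0.8,0,0,0,0,0,0],[-0.8,0,0,0,0,0,0]]]' 40
```

```text
clock: 17.58
position: [0.6203, -0.0761, 0.1877]
tool_rot: [3.141, 0.0, 1.708]
force: [-0.7, 0.1, 6.5]
grip_width: 0.022
finger_force: 39.5
```

```bash
python3 -m creep '[[[-0.8,0,0,-0.5,0,0,0],[-0.8,0,0,-1.5,0,0,0],[-0.8,0,0,-2.5,0,0,0],[-0.8,0,0,-2.5,0,0,0],[-0.8,0,0,0,0,0,0],[-0.8,0,0,0,0,0,0]]]' 
python3 - <<'E'
from meas import *
s,f,M,P,reg=run('w6.png'); print(s['position'],s['tool_rot'],s['force'],s['grip_width'])
E
```

```text
clock: 18.32
position: [0.6199, -0.0758, 0.2572]
tool_rot: [-3.141, -0.0, 1.708]
force: [0.2, -0.5, -1.2]
grip_width: 0.0222
finger_force: 39.4
[ 0.61989439 -0.07584092  0.25717174] [-3.14148120e+00 -1.95580983e-04  1.70792797e+00] [ 0.24593348 -0.50804015 -1.23030619] 0.022231619722964783
```

View pics/w6.png

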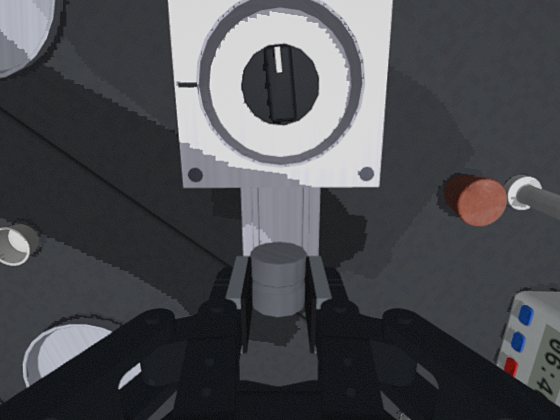

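```bash
python3 -m creep '[[[-0.8,0,0,-2.5,0,0,0],[-0.8,1.2,-1.5,-1,0,0,0],[-0.8,2.5,-3.1,0,0,0,0],[-0.8,2.8,-3.6,0,0,0,0],[-0.8,2.8,-3.6,0,0,0,0],[-0.8,2.5,-3.2,0,0,0,0],[-0.8,1.7,-2,0,0,0,0],[-0.8,0,0,2,0,0,0],[-0.8,0,0,2,0,0,0],[-0.8,0,0,2,0,0,0],[-0.8,0,0,1,0,0,0],[-0.8,0,0,0,0,0,0]]]'
```

```text
clock: 19.88
position: [0.433, 0.0343, 0.2218]
tool_rot: [-3.14, 0.0, 1.707]
force: [-0.1, -0.1, -0.4]
grip_width: 0.0224
finger_force: 39.4
```

```bash
python3 -m creep '[[[-0.8,0,0,1.5,0,0,0],[-0.8,0,0,1.2,0,0,0],[-0.8,0,0,0.7,0,0,0],[-0.8,0,0,0.2,0,0,0],[-0.8,0,0,0,0,0,0],[-0.8,0,0,0,0,0,0]]]'
```

```text
clock: 20.62
position: [0.4333, 0.0345, 0.1864]
tool_rot: [3.141, 0.0, 1.708]
force: [-0.5, -0.9, -0.8]
grip_width: 0.0225
finger_force: 39.4
```

```bash
python3 -m creep '[[[-0.8,0,0,0.15,0,0,0],[-0.8,0,0,0,0,0,0],[-0.8,0,0,0,0,0,0]]]'
python3 -m creep '[[[-0.8,0,0,0.1,0,0,0],[-0.8,0,0,0,0,0,0],[-0.8,0,0,0,0,0,0]]]'
```

```text
clock: 21.0
position: [0.4332, 0.0345, 0.1847]
tool_rot: [3.142, 0.0, 1.708]
force: [0.2, 0.0, -0.9]
grip_width: 0.0221
finger_force: 39.4
clock: 21.38
position: [0.4333, 0.0345, 0.1841]
tool_rot: [3.141, -0.0, 1.708]
force: [-2.2, 0.1, 14.1]
grip_width: 0.0222
finger_force: 41.0
```

```bash
python3 -m creep '[[[-0.8,0,0,-0.05,0,0,0],[-0.35,0,0,0,0,0,0],[-0.2,0,0,0,0,0,0],[0,0,0,0,0,0,0],[0,0,0,-2,0,0,0],[0,0,0,-5,0,0,0],[0,0,0,-5,0,0,0],[0,0,0,-5,0,0,0],[0,0,0,-2,0,0,0],[0,0,0,0,0,0,0],[0,0,0,0,0,0,0]]]'
python3 - <<'E'
from meas import *
s,f,M,P,reg=run('w7.png'); print(s['position'],s['tool_rot'])
k=P[reg(.37,.49,-.03,.1,.018,.04)]; print('plug',rect(k),len(k),k[:,2].max(), k[k[:,2]>.024].mean(0))
k=P[reg(.37,.49,-.03,.1,.0105,.0145)]; k=k[np.hypot(k[:,0]-.433,k[:,1]-.0345)>.04]; A=np.c_[2*k[:,:2],np.ones(len(k))]; x=np.linalg.lstsq(A,(k[:,:2]**2).sum(1),rcond=None)[0]; print('dish',x[:2],np.sqrt(x[2]+x[:2]@x[:2]))
E
```

```text
clock: 22.75
position: [0.433, 0.0347, 0.3736]
tool_rot: [-3.141, 0.0, 1.708]
force: [1.0, 0.9, -0.3]
grip_width: 0.0428
finger_force: 0.0
[0.43296997 0.03465428 0.37357291] [-3.14081531e+00  4.50855416e-05  1.70805555e+00]
plug (array([432.5,  35.4]), array([22.4, 23.9]), 8.16) 646 0.028452180794844684 [0.43274072 0.03560861 0.02598957]
dish [0.43331823 0.03467782] 0.04766271481156146
```

View pics/w7.png

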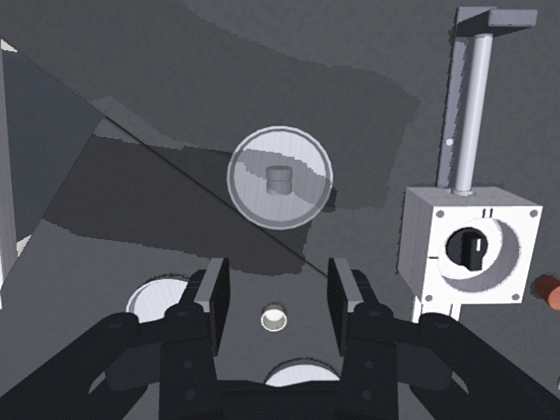

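The picture shows the plug lying at rest on the floor of the dish at (279,180), with the knob still open at (470,248). Now I'll turn the knob back.

```bash
python3 -m creep '[[[-0.5,-1.36,4.24,0,0,0,0],[-0.5,-1.36,4.24,0,0,0,0],[-0.5,-1.35,4.24,0,0,0,0],[-0.5,-1.35,4.24,0,0,0,0],[-0.5,0,0,4,0,0,-0.102],[-0.5,0,0,4,0,0,0],[-0.5,0,0,3.5,0,0,0],[-0.5,0,0,0,0,0,0],[-0.5,0,0,0,0,0,0]]]'
```

```text
clock: 23.92
position: [0.6089, 0.0035, 0.2599]
tool_rot: [3.141, 0.0, 1.809]
force: [0.9, 0.2, 1.4]
grip_width: 0.0214
finger_force: 0.0
```

```bash
python3 -m creep '[[[-0.5,0,0,1.5,0,0,0],[-0.5,0,0,1.2,0,0,0],[-0.5,0,0,1.1,0,0,0],[-0.5,0,0,0,0,0,0],[-1,0,0,0,0,0,0],[-1,0,0,0,0,0,0],[-1,0,0,0,0,0,0],[-1,0,0,0,0,0,0]]]' 60
```

```text
clock: 24.92
position: [0.6092, 0.0042, 0.2212]
tool_rot: [3.14, 0.001, 1.81]
force: [6.5, -0.0, -4.4]
grip_width: 0.0103
finger_force: 61.9
```

```bash
python3 -m creep '[[[-1,0,0,0,0,0,-0.15],[-1,0,0,0,0,0,-0.15],[-1,0,0,0,0,0,-0.15],[-1,0,0,0,0,0,-0.15],[-1,0,0,0,0,0,-0.15],[-1,0,0,0,0,0,-0.15],[-1,0,0,0,0,0,-0.15],[-1,0,0,0,0,0,-0.15],[-1,0,0,0,0,0,-0.15],[-1,0,0,0,0,0,-0.12],[-1,0,0,0,0,0,0],[-1,0,0,0,0,0,0]]]'
```

```text
clock: 26.42
position: [0.6092, 0.0039, 0.2212]
tool_rot: [-3.141, 0.002, -3.003]
force: [6.5, 0.2, -4.4]
grip_width: 0.0106
finger_force: 61.8
```

```bash
python3 -m creep '[[[-1,0,0,0,0,0,-0.03],[-1,0,0,0,0,0,0],[-0.5,0,0,0,0,0,0],[-0.5,0,0,0,0,0,0],[-0.5,0,0,-3,0,0,0],[-0.5,0,0,-5,0,0,0],[-0.5,0,0,-5,0,0,0],[-0.5,4,0,-3,0,0,0],[-0.5,4,0,0,0,0,0],[-0.5,0,0,0,0,0,0],[-0.5,0,0,0,0,0,0]]]'
python3 - <<'E'
from meas import *
s,f,M,P,reg=run('w8.png'); print(s['position'],s['tool_rot'])
m=reg(.58,.64,-.03,.03,.057,.0645)&(np.hypot(P[...,0]-.609,P[...,1]-.0035)<.02); print('bar',rect(P[m]))
k=P[reg(.54,.63,.14,.24,.054,.066)]; print('plate',rect(k))
k=P[reg(.37,.49,-.03,.1,.018,.04)]; print('plug',rect(k),k[:,2].max())
E
```

```text
clock: 27.8
position: [0.53, -0.0093, 0.3814]
tool_rot: [3.142, 0.001, -2.973]
force: [-0.2, 0.2, -1.2]
grip_width: 0.0219
finger_force: 0.0
[ 0.53002463 -0.0092733   0.38140763] [ 3.14159241e+00  5.85285708e-04 -2.97317871e+00]
bar (array([607.7,   3.7]), array([31.5, 11.7]), 9.46)
plate (array([582.2, 186.8]), array([37.1, 12. ]), 8.51)
plug (array([432.3,  34.2]), array([22.8, 24.4]), 7.13) 0.029019159006395734
```

The bar is at 9.5° (the locked stop is about 8.1°), the rod is drawn back, and the plug is at rest in the dish.

```bash
python3 -c "
from workcell import bot
print(bot.job_done())"
```

```text
the job is handed in; nothing more can be done
None
```

The job is handed in at about 28 s of the 72 s allowed: the plug was driven out and laid in the leftmost dish, the rod drawn back and the knob turned back to locked; my last camera check agreed, but the hand-in returned no verdict.

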